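# Hold the press guard half open

### The job

A wheel has jammed askew in the axle press. With the guard still down, press the red stop button right in on the push-button station (leave the green one alone), then raise the clear guard by its black handle, without flinging it or letting it drop, and hold it half open at 45 degrees, so that I can free the wheel while the window still screens my face. The guard falls shut by itself, so finish with it held still in your grip at that angle and do not let go; leave everything else on the bench where it is.

Things in the scene. Friction and masses are not known exactly. Their poses are not given: they have to be found in the camera images.
- press: Bench-top horizontal axle press, green bed 260 x 320 mm, two air cylinders left and right, fixed to the bench. Origin: centre of its underside; its x axis points from the front (guard handle, facing the robot) to the hinge at the back, y to the left along the bed. The guard is 240 mm wide; its top is 172 mm above the bench when shut.
- guard (a joint): Angle in rad of the clear guard hood, hinged along its rear top edge: 0 shut, growing as the front rises; 45 degrees is 0.785. A stop at 1.31 keeps it from passing over the top, so it falls shut from any angle unless held. It weighs about 0.7 kg (0.55 to 0.9): it takes roughly 3 to 5 N at the handle to hold it.
- guard_hinge (a point): Point on the guard's hinge axis, midway along it: 100 mm behind the press's origin (+x of the press) and 165 mm above the bench. The hinge axis is level, along the press's y.
- guard_handle (a point): Middle of the black D handle's bar on the guard's front: round, 12 mm thick, 124 mm long, parallel to the hinge, on 10 mm feet 56 mm either side. Shut, it is 245 mm in front of the hinge axis and 30 mm below it, 44 mm clear of the window, so it can be pinched from above; the bar turns in the pads as the guard swings. At 45 degrees: 194 mm in front of the hinge axis, 152 mm above it.
- station: Grey push-button station, 140 x 76 mm and 52 mm high, fixed to the bench left or right of the press. Origin: centre of its underside; its x axis runs along its length, from the red button to the green one.
- stop_button (a joint): Travel in m of the red stop button: 0 out, 0.006 right in, which takes 5 N; it springs back out when released.
- stop_button_top (a point): Centre of the top face of the red stop button, 34 mm across, pressed straight down; on the yellow plate at the station's -x end, 68 mm from the green button.
- start_button (a joint): Travel in m of the green start button (26 mm across): 0 out, 0.006 right in. Not to be pressed.
- start_button_top (a point): Centre of the top face of the green start button.
- axle_tray: Loose open blue tray of steel axles, 120 x 85 x 30 mm, on the other side of the press from the station. Origin: centre of its underside. To be left where it is.
- wheel_a: Loose black toy wheel lying flat, 56 mm across, 26 mm high, in front of the press. Origin: centre of its underside. To be left where it is.
- wheel_b: The same, with a yellow hub.
- wheel_c: The same, with a black hub.
- carton: Open cardboard carton of wheels, 160 x 150 x 110 mm, right of and behind the press. Origin: centre of its underside. To be left where it is.
- hammer: Hammer with a wooden handle, 280 mm long, lying far to the left. To be left where it is.
- oil: Yellow oil bottle, 52 mm across, 140 mm high, left of and behind the press. Origin: centre of its underside. To be left where it is.
Mind the look-alikes: they are no part of the job. Of the things shaped like the station, the grey one is meant.

How it is judged:
By the outcome, as a careful person would: the job done as asked, in the order asked, and still so for the second after the job is handed in, while the arm keeps its last pose, push and grip.
It also fails if it takes over 45 s, if anything falls off the work surface, if the arm or the gripper's body presses on something with over 40 N, if the wrist force passes 120 N, or if a joint passes its speed limit or range.

### The arm

A 6-joint arm with a two-finger parallel gripper is mounted at the origin on the work surface. World frame = base frame: x ahead of the robot, y to its left, z up, the work surface at z = 0. Lengths are in m, angles in rad, forces in N, time in s.
With the tool pointing down it reaches from about 0.425 to 1.125 m from the base axis. Payload 14.9 kg.
Tool frame: the origin (TCP) lies between the finger pads, 19 mm behind the fingertips; this is the grasp point; z points along the fingers, y is the direction in which the jaws open and shut (so a half turn about z gives the same grasp; the last joint's range is limited). The gripper opens to 91 mm and grips with 3 to 60 N. Pads are 32 mm wide; open, the fingers measure 118 mm over their backs; the gripper's body (76 mm by 178 mm) begins 60 mm behind the grasp point.
Start: joints at [-1.243, 0.379, 1.734, -0, 1.028, -0.033], TCP at [0.247, -0.655, 0.233] pointing down, gripper open.
Joint ranges: [-2.77, 2.77], [-0.74, 2.19], [0, 2.66], [-1.06, 4.2], [0.31, 2.87], [-3.08, 3.08]. Speed limits (rad/s): [1.89, 1.89, 2.39, 3.14, 3.14, 3.14].

### API

Orientations are given as a rotation vector (axis times angle).
In Python, from cell import arm, get_image, job_done gives the robot as it stands. The module is installed in compiled form; this text tells all that it offers.
- The arm moves only by the tool move_arm, never from a script. Its argument "moves" is a list that holds one entry, the list of rows, each a list of 6 numbers: the shift along the tool's x, y, z in cm, then the turn, a rotation vector about the tool's x, y, z in degrees. In form: [[[tx, ty, tz, ax, ay, az], ...]]. A call has 1 to 12 rows; each row shifts and turns the commanded pose from where the row before left it, along the tool's axes as they then stand; what a row does not reach is not made up. A row lasts 1/10 s, in which the tool goes at most 50 mm and 8.59 degrees, less where a joint would pass 70% of its speed; a pose out of reach is approached as far as the arm can. A call with a gripper value outside its range is refused whole. "fingers" is the opening in per cent of the stroke, from 0 (shut) to 100 (fully open), set as the call begins (left out, the last holds). The fingers move at their own pace and stop on an object; "squeeze" is the grip in N (left out, the last holds). Time passes only in rows, so rows that do not move let the fingers close. It gives the time, the measured TCP pose, the force and the opening at its end, in the units of the state.
- arm.get_state(): the state, without advancing time (a new reading comes with each control period).
- get_image(name): name is "scene" or "top" or "wrist"; returns a dict with "pixels" (420x560x3 uint8, blue, green, red), "range_z" (420x560 float32, m along the optical axis (not along the pixel's ray), 0 where there is no reading), "camera_matrix" (3x3 intrinsics, pixels), "k1" (the pictures are not rectified: a ray, as slopes to the right and down, at radius r is drawn at 1 + k1 r^2 times it, then the intrinsics apply), "camera_from_world" (4x4, takes a point from world to camera coordinates); the wrist camera has in their place "T_tool_cam" (4x4, takes a point from camera to tool coordinates, whose origin is the TCP and whose axes are the flange's). Camera axes: x right, y down, z forward; pixel columns grow to the right and rows downward; lengths in m; the calibration is good to about 2 mm. A picture is of the moment at which its call begins: read the wrist's pose just before it.
- job_done(): hands the job in, once; it reports no verdict.
The state is a dict: "time_s": time; "qpos": joint angles; "dq": joint speeds; "effort": joint torques, N m; "position": TCP position; "eef_rot": TCP orientation; "ft_force": force on the tool from outside, world axes, zero at the start; "moment": the same for the moment, N m; "gripper_width": finger opening in m.
Only numpy, scipy, OpenCV 4.12 (cv2) and the standard library are available. Lean on these libraries where they do the work, as an engineer would, in place of code of your own. Each camera call takes 0.05 s, during which the arm holds its last target.

## Working session

There is one attempt and no reset: what is moved stays moved. The work goes in short steps, Python scripts to look and compute and a tool call to move; the robot and the scene stay as the last step left them, time stands still between calls to the robot, and variables do not carry over. Pictures are saved under pics/ and viewed, and the job is handed in when it is done.

Besides the shell and the picture viewer there is one more tool, called after "Emit:" in YAML: its name, and indented under it one key for each argument. move_arm: Moves the arm, as the interface text tells. Its arguments: {"type":"object","properties":{"moves":{"type":"array"},"fingers":{"type":"number"},"squeeze":{"type":"number"}},"required":["moves"]}

```bash
mkdir -p pics; cat > h.py <<'E'
import numpy as np, cv2
from cell import arm,get_image,job_done
def grab(n,f):
    s=arm.get_state(); d=get_image(n); cv2.imwrite(f'pics/{f}.png',d['pixels']); np.savez(f'pics/{f}.npz',**{k:v for k,v in d.items()},pos=s['position'],rot=s['eef_rot']); return s,d
E
python3 - <<'E'
from h import *
s,d=grab('scene','s0'); s,t=grab('top','t0')
print({k:np.round(v,4) for k,v in s.items()})
for x in (d,t): print(x['camera_matrix'],x['k1'],np.round(x['camera_from_world'],3))
E
```

```text
{'time_s': np.float64(0.05), 'qpos': array([-1.2433,  0.3794,  1.7348, -0.    ,  1.0285, -0.0333]), 'dq': array([-0.0012, -0.0029, -0.001 ,  0.0001, -0.0018, -0.0006]), 'effort': array([ 3.80000e-03, -7.65730e+01, -4.35756e+01,  6.55000e-02,
        3.97000e-02,  0.00000e+00]), 'position': array([ 0.247 , -0.6546,  0.2321]), 'eef_rot': array([-3.0896e+00, -5.6340e-01,  3.0000e-04]), 'ft_force': array([-0.3758, -0.0167, -0.2893]), 'moment': array([ 0.0307, -0.0607,  0.0283]), 'gripper_width': np.float64(0.091)}
[[411.08280345   0.         275.9015546 ]
 [  0.         411.08280345 211.98347296]
 [  0.           0.           1.        ]] -0.09292053300004391 [[ 0.514  0.858 -0.009 -0.341]
 [ 0.737 -0.447 -0.507 -0.307]
 [-0.439  0.254 -0.862  1.642]
 [ 0.     0.     0.     1.   ]]
[[505.93409912   0.         283.13514209]
 [  0.         505.93409912 204.58206874]
 [  0.           0.           1.        ]] -0.18417512059736416 [[ 0.006 -1.     0.006  0.084]
 [-0.984 -0.007 -0.18   0.561]
 [ 0.18  -0.005 -0.984  1.634]
 [ 0.     0.     0.     1.   ]]
```

View pics/s0.png

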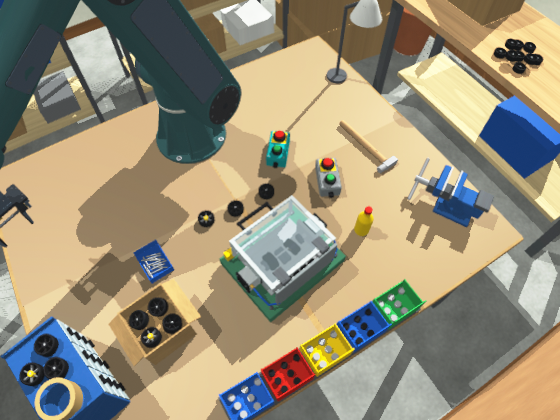

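View pics/t0.png

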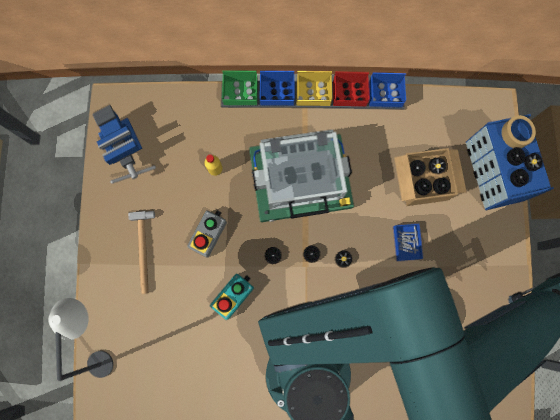

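The top view shows the grey station at about (207,232), with its red button at (201,241) and green at (209,222). The teal look-alike is at (231,297). The handle is a dark bar near (310,210). Next I'll measure these points.

```bash
cat >> h.py <<'E'
def pts(d,uv,z=None):
    uv=np.asarray(uv,float).reshape(-1,2)
    K=d['camera_matrix']; n=cv2.undistortPoints(uv[:,None],K,np.array([float(d['k1']),0,0,0]))[:,0]
    r=np.c_[n,np.ones(len(n))]; T=np.linalg.inv(camw(d)); o=T[:3,3]; w=r@T[:3,:3].T
    if z is None:
        q=np.array([d['range_z'][int(round(v)),int(round(u))] for u,v in uv])
        return o+w*q[:,None]
    return o+w*((z-o[2])/w[:,2])[:,None]
def camw(d):
    if 'camera_from_world' in d: return d['camera_from_world']
    T=np.eye(4); T[:3,:3]=cv2.Rodrigues(np.asarray(d['rot']))[0]; T[:3,3]=d['pos']
    return np.linalg.inv(T@d['T_tool_cam'])
def load(f): return dict(np.load(f'pics/{f}.npz'))
def blobs(d,lo,hi,a=30):
    m=cv2.inRange(cv2.cvtColor(d['pixels'],cv2.COLOR_BGR2HSV),lo,hi)
    n,l,st,c=cv2.connectedComponentsWithStats(m)
    return [(c[i],st[i],l==i) for i in range(1,n) if st[i,4]>=a]
E
python3 - <<'E'
from h import *
for f in('t0','s0'):
    d=load(f)
    for nm,lo,hi in(('red',(0,150,80),(8,255,255)),('green',(45,120,80),(80,255,255))):
        for c,st,m in blobs(d,lo,hi,20):
            print(f,nm,c.round(1),st, pts(d,[c]).round(3), 'z65',pts(d,[c],.065).round(3))
d=load('t0'); im=cv2.resize(d['pixels'][110:260,180:370],None,fx=4,fy=4,interpolation=cv2.INTER_CUBIC); cv2.imwrite('pics/t0c.png',im)
d=load('s0'); im=cv2.resize(d['pixels'][145:325,210:380],None,fx=3.3,fy=3.3,interpolation=cv2.INTER_CUBIC); cv2.imwrite('pics/s0c.png',im)
E
```

```text
t0 red [350.8  87.6] [333  71  36  35 985] [[ 0.998 -0.154  0.013]] z65 [[ 0.975 -0.146  0.065]]
t0 red [209.7 158. ] [206 155   8   7  47] [[0.695 0.325 0.141]] z65 [[0.716 0.336 0.065]]
t0 red [199.7 241.4] [195 237  11  10  88] [[0.432 0.359 0.073]] z65 [[0.433 0.36  0.065]]
t0 red [223.4 304.5] [218 300  11  10  89] [[0.23  0.276 0.078]] z65 [[0.23  0.278 0.065]]
t0 green [239.3  87.2] [222  71  35  34 849] [[0.992 0.247 0.021]] z65 [[0.973 0.243 0.065]]
t0 green [209.6 222.8] [206 219   8   8  49] [[0.494 0.328 0.076]] z65 [[0.495 0.329 0.065]]
t0 green [236.9 288.2] [233 285   8   8  49] [[0.283 0.234 0.073]] z65 [[0.283 0.235 0.065]]
s0 red [279.2 134.4] [275 131  10   8  61] [[0.235 0.272 0.073]] z65 [[0.229 0.275 0.065]]
s0 red [327.2 162. ] [323 158  10   9  70] [[0.437 0.352 0.074]] z65 [[0.432 0.357 0.065]]
s0 red [368.  209.8] [365 206   7   8  47] [[0.699 0.32  0.141]] z65 [[0.67  0.36  0.065]]
s0 red [287.9 373.9] [ 261  347   54   54 1335] [[ 0.974 -0.146  0.032]] z65 [[ 0.978 -0.149  0.065]]
s0 green [276.7 147.9] [273 145   8   7  41] [[0.288 0.229 0.076]] z65 [[0.28  0.234 0.065]]
s0 green [330.2 177.2] [327 174   8   7  45] [[0.499 0.321 0.077]] z65 [[0.492 0.327 0.065]]
s0 green [336.1 260.2] [327 250  18  20 107] [[0.76  0.167 0.047]] z65 [[0.765 0.161 0.065]]
s0 green [226.4 262.8] [220 258  14  12  45] [[ 0.584 -0.137  0.043]] z65 [[ 0.594 -0.14   0.065]]
s0 green [235.9 269.5] [232 264  10  12  32] [[ 0.622 -0.122  0.047]] z65 [[ 0.63  -0.124  0.065]]
s0 green [399.  302.5] [373 280  53  49 986] [[0.974 0.259 0.029]] z65 [[0.978 0.243 0.065]]
s0 green [264.4 306.6] [249 295  30  23 160] [[ 0.773 -0.106  0.046]] z65 [[ 0.778 -0.108  0.065]]
```

View pics/t0c.png

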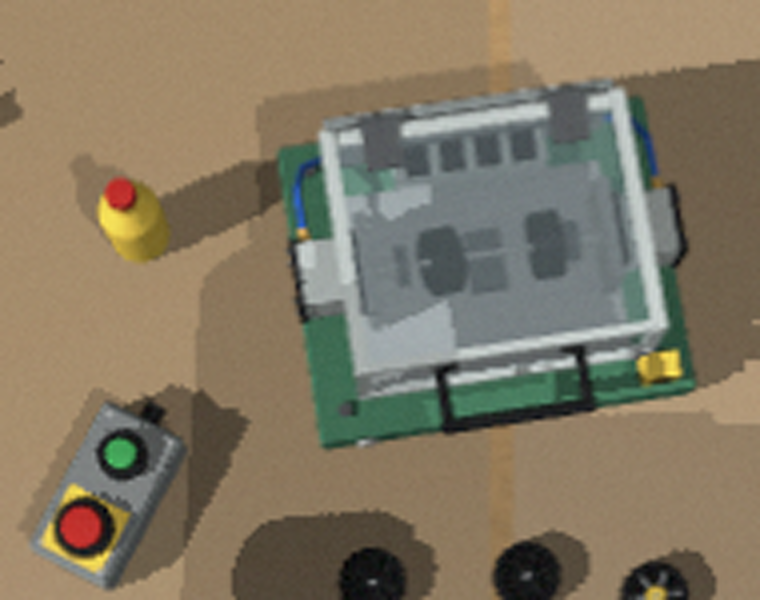

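View pics/s0c.png

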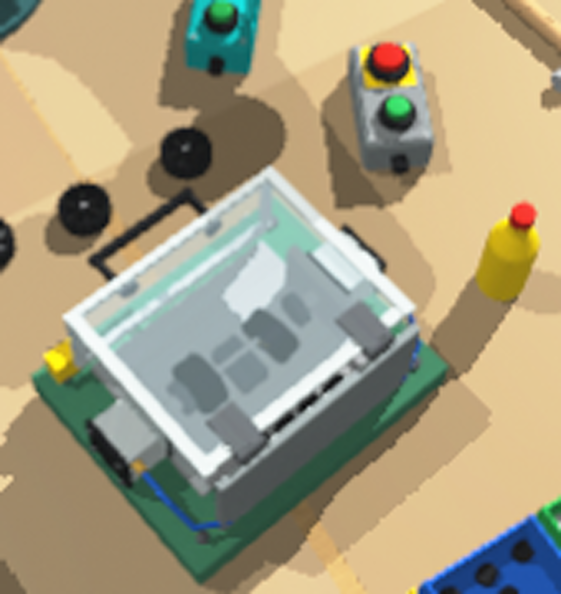

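```bash
python3 - <<'E'
from h import *
t=load('t0'); s=load('s0')
print('top',pts(t,[(180+446/4,110+424/4),(180+588/4,110+403/4)],.135).round(4))
print('sc',pts(s,[(210+97/3.3,145+262/3.3),(210+188/3.3,145+195/3.3)],.135).round(4))
# green bed corners z~0.02?
c=[(323,445),(692,385),(280,147),(640,97)]
P=pts(t,[(180+a/4,110+b/4) for a,b in c],.02);print(P.round(3),P.mean(0))
print(pts(t,[(180+345/4,110+425/4),(180+450/4,110+412/4)]).round(3))
# two-view triangulate of red button
for a,b in(((199.7,241.4),(327.2,162)),((209.6,222.8),(330.2,177.2))):
    A=pts(t,[a],0)[0],pts(t,[a],.1)[0]; B=pts(s,[b],0)[0],pts(s,[b],.1)[0]
    u=A[1]-A[0];v=B[1]-B[0]; x=np.linalg.lstsq(np.c_[u,-v],B[0]-A[0],rcond=None)[0]
    print((A[0]+u*x[0]).round(4),(B[0]+v*x[1]).round(4))
E
```

```text
top [[ 0.5086  0.0617  0.135 ]
 [ 0.5261 -0.0505  0.135 ]]
sc [[ 0.5308 -0.0518  0.135 ]
 [ 0.5113  0.0591  0.135 ]]
[[ 0.508  0.163  0.02 ]
 [ 0.562 -0.15   0.02 ]
 [ 0.769  0.204  0.02 ]
 [ 0.818 -0.11   0.02 ]] [0.66439483 0.02655256 0.02      ]
[[0.522 0.144 0.042]
 [0.518 0.059 0.138]]
[0.4333 0.3601 0.0657] [0.4315 0.3565 0.0649]
[0.4949 0.329  0.0672] [0.4935 0.3264 0.0666]
```

The button is at about (0.432, 0.358, 0.07), and the button spacing checks at 69 mm. The handle is at about (0.519, 0.005, 0.135) with the press yawed about 9.5°. The handle and bed estimates agree to 3 mm. I'll turn the tool so it fits the handle, with the fingers shut for the button press.

Emit:
move_arm:
  moves:
    - [[0,0,0,0,0,-7.9],[0,0,0,0,0,-7.9],[0,0,0,0,0,-7.9],[0,0,0,0,0,-7.9],[0,0,0,0,0,-7.9],[0,0,0,0,0,-7.9],[0,0,0,0,0,-7.9],[0,0,0,0,0,-7.9],[0,0,0,0,0,-7.9],[0,0,0,0,0,-7.9]]
  fingers: 0
  squeeze: 20

```text
time_s: 1.1
position: [0.247, -0.6547, 0.2324]
eef_rot: [-2.019, -2.406, -0.001]
ft_force: [0.8, -0.9, 1.0]
gripper_width: 0.0141
```

Emit:
move_arm:
  moves:
    - [[2.9,3.1,0,0,0,0],[2.9,3.1,0,0,0,0],[2.9,3.1,0,0,0,0],[2.9,3.1,0,0,0,0],[2.9,3.1,0,0,0,0],[2.9,3.1,0,0,0,0],[2.9,3.1,0,0,0,0],[2.9,3.1,0,0,0,0],[2.9,3.1,0,0,0,0],[0,0,0,0,0,0]]

```text
time_s: 2.1
position: [0.4802, -0.3475, 0.2325]
eef_rot: [-2.022, -2.404, -0.001]
ft_force: [-0.9, -0.3, 0.9]
gripper_width: 0.0007
```

Emit:
move_arm:
  moves:
    - [[4.5,0.8,0,0,0,0],[4.5,0.8,0,0,0,0],[4.5,0.8,0,0,0,0],[4.5,0.8,0,0,0,0],[4.5,0.8,0,0,0,0],[4.5,0.8,0,0,0,0],[4.5,0.8,0,0,0,0],[4.5,0.8,0,0,0,0],[4.5,0.8,0,0,0,0],[4.5,0.8,0,0,0,0],[4.5,0.8,0,0,0,0],[4.5,0.8,0,0,0,0]]

```text
time_s: 3.3
position: [0.4819, 0.1992, 0.2328]
eef_rot: [2.026, 2.401, 0.0]
ft_force: [0.4, -0.8, 0.3]
gripper_width: 0.0006
```

Emit:
move_arm:
  moves:
    - [[4.1,-0.5,0,0,0,0],[4.1,-0.5,0,0,0,0],[4.1,-0.5,0,0,0,0],[4.1,-0.5,0,0,0,0],[0,0,2,0,0,0],[0,0,2,0,0,0],[0,0,0,0,0,0],[0,0,0,0,0,0],[0,0,0,0,0,0]]

```text
time_s: 4.2
position: [0.4356, 0.3559, 0.1937]
eef_rot: [2.027, 2.4, 0.002]
ft_force: [0.2, -0.4, 0.8]
gripper_width: 0.0
```

```bash
python3 - <<'E'
from h import *
s,d=grab('wrist','w1'); print(s['position'],s['eef_rot'],s['qpos']); d=load('w1'); print(d['T_tool_cam'].round(3))
for nm,lo,hi in(('red',(0,150,80),(8,255,255)),('green',(45,120,80),(80,255,255))):
    for c,st,m in blobs(d,lo,hi,80): print(nm,c.round(1),st,pts(d,[c]).round(4),pts(d,[c],.066).round(4))
E
```

```text
[0.43555068 0.35594884 0.1937218 ] [2.02676535e+00 2.40007913e+00 1.63299435e-03] [6.43726150e-01 2.16953016e-01 2.03471120e+00 1.12849039e-05
 8.88863699e-01 4.75458060e-01]
[[ 0.001 -0.968 -0.251  0.07 ]
 [ 1.     0.001 -0.001  0.   ]
 [ 0.002 -0.251  0.968 -0.151]
 [ 0.     0.     0.     1.   ]]
red [271.8 209.2] [ 252  190   40   40 1251] [[0.4344 0.357  0.0732]] [[0.4347 0.3552 0.066 ]]
red [ 41.1 256.5] [ 24 240  34  33 842] [[0.2396 0.2797 0.0731]] [[0.2348 0.2759 0.066 ]]
green [332.1 242. ] [321 238  23   8 148] [[0.4924 0.3358 0.0707]] [[0.4935 0.3343 0.066 ]]
green [ 92.5 312.1] [ 77 303  32  22 542] [[0.286  0.2309 0.0725]] [[0.2827 0.2263 0.066 ]]
```

View pics/w1.png

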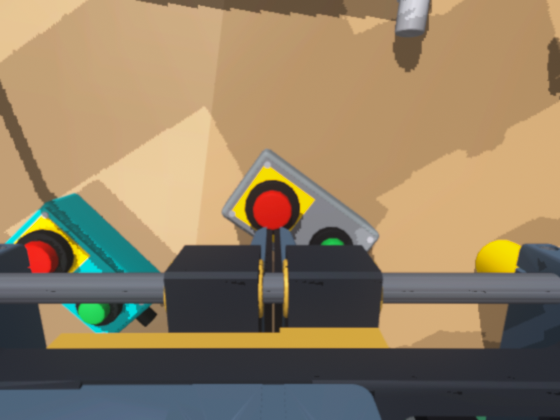

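The wrist view shows the red button of the grey station at (272,209), i.e. (0.434, 0.357, 0.073). That's within 2 mm of the TCP, so I'm going down.

Emit:
move_arm:
  moves:
    - [[0,0,2,0,0,0],[0,0,3,0,0,0],[0,0,3,0,0,0],[0,0,1,0,0,0],[0,0,0.3,0,0,0],[0,0,0.2,0,0,0],[0,0,0.2,0,0,0],[0,0,0,0,0,0],[0,0,0,0,0,0]]

```text
time_s: 5.15
position: [0.4352, 0.3562, 0.0964]
eef_rot: [2.026, 2.401, 0.002]
ft_force: [-0.7, -0.3, -0.0]
gripper_width: 0.0005
```

Emit:
move_arm:
  moves:
    - [[0,0,0.2,0,0,0],[0,0,0.2,0,0,0],[0,0,0.1,0,0,0],[0,0,0.1,0,0,0],[0,0,0,0,0,0],[0,0,0,0,0,0]]

```text
time_s: 5.75
position: [0.4351, 0.3561, 0.0899]
eef_rot: [2.026, 2.401, 0.001]
ft_force: [1.0, 0.6, 3.5]
gripper_width: 0.0004
```

Emit:
move_arm:
  moves:
    - [[0,0,0.1,0,0,0],[0,0,0.1,0,0,0],[0,0,0.1,0,0,0],[0,0,0,0,0,0],[0,0,0,0,0,0]]

```text
time_s: 6.25
position: [0.4351, 0.3561, 0.087]
eef_rot: [2.026, 2.401, 0.001]
ft_force: [1.1, 0.5, 8.9]
gripper_width: 0.0007
```

Emit:
move_arm:
  moves:
    - [[0,0,0.1,0,0,0],[0,0,0.05,0,0,0],[0,0,0,0,0,0],[0,0,0,0,0,0]]

```text
time_s: 6.65
position: [0.4352, 0.3562, 0.0866]
eef_rot: [2.026, 2.401, 0.0]
ft_force: [-7.0, -4.9, 30.5]
gripper_width: 0.0001
```

The button bottomed: force rose to 30 N with only 0.4 mm more travel. Now I'll back off straight up and go to the handle.

Emit:
move_arm:
  moves:
    - [[0,0,-0.5,0,0,0],[0,0,-1,0,0,0],[0,0,-3,0,0,0],[0,0,-4,0,0,0],[0,0,-4,0,0,0],[0,0,-2.4,0,0,0],[0,0,0,0,0,0]]
  fingers: 45

```text
time_s: 7.35
position: [0.436, 0.3568, 0.2379]
eef_rot: [2.025, 2.4, 0.007]
ft_force: [0.0, -1.3, 0.4]
gripper_width: 0.0411
```

Emit:
move_arm:
  moves:
    - [[-4,0.3,0,0,0,0],[-4,0.3,0,0,0,0],[-4,0.3,0,0,0,0],[-4,0.3,0,0,0,0],[-4,0.3,0,0,0,0],[-4,0.3,0,0,0,0],[-4,0.2,0,0,0,0],[-4,0.2,0,0,0,0],[-4,0.2,0,0,0,0],[0,0,0,0,0,0],[0,0,0,0,0,0]]

```text
time_s: 8.45
position: [0.5184, 0.0046, 0.2333]
eef_rot: [-2.028, -2.398, 0.002]
ft_force: [0.0, 0.7, -0.7]
gripper_width: 0.041
```

```bash
python3 - <<'E'
from h import *
s,d=grab('wrist','w2'); print(s['position'],s['eef_rot'],s['qpos'],s['gripper_width'])
grab('top','t2')
E
```

```text
[0.51842442 0.00459594 0.23330347] [-2.02754937e+00 -2.39775583e+00  1.61075879e-03] [-3.61495563e-02  9.07739740e-02  2.09742701e+00  1.45378328e-04
  9.55203743e-01 -2.03158344e-01] 0.041039890896961695
```

View pics/w2.png

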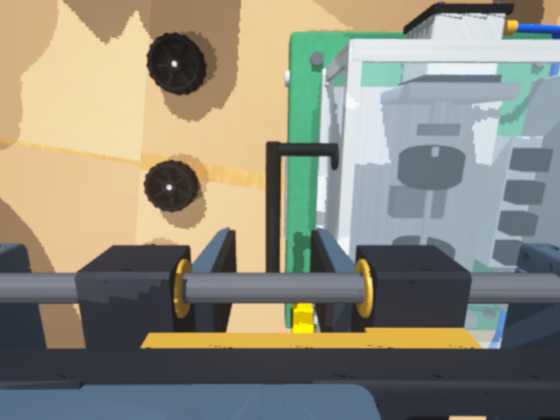

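The wrist view shows the bar vertical at u≈273, from its end at (273,148) down to between the fingers.

```bash
python3 - <<'E'
from h import *
d=load('w2'); g=cv2.cvtColor(d['pixels'],cv2.COLOR_BGR2GRAY)
R=cv2.Rodrigues(d['rot'])[0]
uv=[]
for v in (170,190,210,230,250,260):
    x=np.where(g[v,240:300]<45)[0]+240; uv.append((x.mean(),v)); print(v,x.min(),x.max())
P=pts(d,uv,.135); print(P.round(4)); print('tool',((P-d['pos'])@R).round(4)); print(pts(d,[uv[2]]),pts(d,[(273,145)],.135))
v=P[0]-P[-1]; print('bar heading',np.degrees(np.arctan2(v[1],v[0])), 'tool x',np.degrees(np.arctan2(R[1,0],R[0,0])))
E
```

```text
170 278 278
190 277 278
210 278 278
230 277 278
250 276 278
260 275 277
[[ 0.5157  0.0424  0.135 ]
 [ 0.518   0.027   0.135 ]
 [ 0.5211  0.0113  0.135 ]
 [ 0.5235 -0.005   0.135 ]
 [ 0.526  -0.0219  0.135 ]
 [ 0.5267 -0.0307  0.135 ]]
tool [[ 0.0377  0.0038  0.0983]
 [ 0.0222  0.0035  0.0983]
 [ 0.0061  0.0039  0.0983]
 [-0.0104  0.0036  0.0983]
 [-0.0275  0.0033  0.0983]
 [-0.0362  0.0025  0.0983]]
[[0.52094202 0.01205505 0.13796635]] [[0.50881714 0.06024355 0.135     ]]
bar heading 98.56315378009432 tool x 99.56405850296314
```

```bash
python3 - <<'E'
from h import *
d=load('w2'); g=cv2.cvtColor(d['pixels'],cv2.COLOR_BGR2GRAY)
for v in (170,210,250):
    print(v,g[v,256:292:1],d['range_z'][v,256:292:2].round(3))
R=cv2.Rodrigues(d['rot'])[0]
uv=[]
for v in range(165,262,8):
    r=d['range_z'][v,250:300]; x=np.where((r>.1)&(r<np.nanmin(r[r>.1])+.02))[0]+250; uv.append((x.mean(),v))
P=pts(d,uv,.137); print(((P-d['pos'])@R).round(4)); print(P[len(P)//2],np.array(uv)[:,0])
v=P[0]-P[-1]; print('bar heading',np.degrees(np.arctan2(v[1],v[0])))
E
```

```text
170 [204 203 203 203 203 203 203 203 193 144  81  53  50  49  49  49  50  50
  49  48  46  45  44  45  87 164 197 200 187 169 163 152 138 137 141 145] [0.384 0.385 0.384 0.384 0.384 0.248 0.245 0.244 0.245 0.245 0.246 0.246
 0.249 0.384 0.383 0.347 0.342 0.34 ]
210 [213 213 213 213 212 213 213 213 203 152  84  53  52  53  54  56  55  54
  52  49  47  45  44  60 119 183 206 204 181 167 159 142 137 141 144 146] [0.397 0.398 0.396 0.396 0.397 0.255 0.253 0.253 0.252 0.253 0.254 0.255
 0.397 0.398 0.368 0.358 0.351 0.349]
250 [212 212 212 212 212 211 211 210 200 150  83  52  50  50  52  52  51  49
  48  46  44  42  43  90 171 204 210 210 201 158 122 127 138 142 145 139] [0.41  0.41  0.41  0.409 0.408 0.263 0.261 0.261 0.259 0.26  0.261 0.263
 0.409 0.41  0.409 0.365 0.363 0.362]
[[ 0.0417 -0.0004  0.0963]
 [ 0.0357 -0.0004  0.0963]
 [ 0.0295 -0.0002  0.0963]
 [ 0.0233 -0.0004  0.0963]
 [ 0.017  -0.0004  0.0963]
 [ 0.0107 -0.0004  0.0963]
 [ 0.0042 -0.0008  0.0963]
 [-0.0023 -0.0008  0.0963]
 [-0.0089 -0.0008  0.0963]
 [-0.0156 -0.0008  0.0963]
 [-0.0224 -0.0008  0.0963]
 [-0.0293 -0.0008  0.0963]
 [-0.0363 -0.0008  0.0963]]
[0.51677199 0.00863362 0.137     ] [272.5 272.5 272.8 272.5 272.5 272.5 272.  272.  272.  272.  272.  272.
 272. ]
bar heading 99.29519745671298
```

The bar is aligned with the tool to 0.3° and centred within 1 mm. Descending to z=0.135.

Emit:
move_arm:
  moves:
    - [[-0.4,0,1,0,0,0],[0,0,2,0,0,0],[0,0,2,0,0,0],[0,0,2,0,0,0],[0,0,1.5,0,0,0],[0,0,0.8,0,0,0],[0,0,0.5,0,0,0],[0,0,0,0,0,0],[0,0,0,0,0,0]]

```text
time_s: 9.45
position: [0.5201, 0.0012, 0.1368]
eef_rot: [2.026, 2.4, 0.001]
ft_force: [-0.1, -0.6, -0.1]
gripper_width: 0.0411
```

Emit:
move_arm:
  moves:
    - [[0,0,0,0,0,0],[0,0,0,0,0,0],[0,0,0,0,0,0],[0,0,0,0,0,0],[0,0,0,0,0,0],[0,0,0,0,0,0],[0,0,0,0,0,0],[0,0,0,0,0,0]]
  fingers: 0
  squeeze: 30

```text
time_s: 10.25
position: [0.5188, 0.001, 0.1363]
eef_rot: [-2.025, -2.399, 0.003]
ft_force: [-7.1, -2.7, 9.9]
gripper_width: 0.0112
```

```bash
python3 - <<'E'
from h import *
s=arm.get_state(); p=s['position']; print(p,s['eef_rot'],s['ft_force'],s['moment'],s['gripper_width'])
# arc rows: tool y=xp, z down ; radius
r0=np.array([-.245,-.03])
th=np.radians(np.arange(0,46,1.5)); X=np.c_[-.245*np.cos(th)-.03*np.sin(th)*-1*-1*0, th*0]
x=-.245*np.cos(th)+(-.03)*np.sin(th); z=.245*np.sin(th)-.03*np.cos(th)
print(np.c_[np.degrees(th)[1:],100*np.diff(x),-100*np.diff(z)].round(2)); print(x[-1],z[-1])
E
```

```text
[0.51880992 0.00104675 0.13631192] [-2.02531377 -2.39945768  0.00252371] [-7.06343453 -2.70473069  9.93111373] [-0.47365695  1.44685848 -0.20525865] 0.011213909453845265
[[ 1.50e+00 -7.00e-02 -6.40e-01]
 [ 3.00e+00 -5.00e-02 -6.40e-01]
 [ 4.50e+00 -4.00e-02 -6.50e-01]
 [ 6.00e+00 -2.00e-02 -6.50e-01]
 [ 7.50e+00 -0.00e+00 -6.50e-01]
 [ 9.00e+00  1.00e-02 -6.50e-01]
 [ 1.05e+01  3.00e-02 -6.50e-01]
 [ 1.20e+01  5.00e-02 -6.40e-01]
 [ 1.35e+01  6.00e-02 -6.40e-01]
 [ 1.50e+01  8.00e-02 -6.40e-01]
 [ 1.65e+01  1.00e-01 -6.40e-01]
 [ 1.80e+01  1.20e-01 -6.40e-01]
 [ 1.95e+01  1.30e-01 -6.30e-01]
 [ 2.10e+01  1.50e-01 -6.30e-01]
 [ 2.25e+01  1.60e-01 -6.20e-01]
 [ 2.40e+01  1.80e-01 -6.20e-01]
 [ 2.55e+01  2.00e-01 -6.20e-01]
 [ 2.70e+01  2.10e-01 -6.10e-01]
 [ 2.85e+01  2.30e-01 -6.00e-01]
 [ 3.00e+01  2.40e-01 -6.00e-01]
 [ 3.15e+01  2.60e-01 -5.90e-01]
 [ 3.30e+01  2.80e-01 -5.80e-01]
 [ 3.45e+01  2.90e-01 -5.80e-01]
 [ 3.60e+01  3.10e-01 -5.70e-01]
 [ 3.75e+01  3.20e-01 -5.60e-01]
 [ 3.90e+01  3.40e-01 -5.50e-01]
 [ 4.05e+01  3.50e-01 -5.40e-01]
 [ 4.20e+01  3.60e-01 -5.30e-01]
 [ 4.35e+01  3.80e-01 -5.20e-01]
 [ 4.50e+01  3.90e-01 -5.10e-01]]
-0.19445436482630057 0.15202795795510768
```

Gripped: the opening is 11 mm on a 12 mm bar. Now raising slowly along the arc.

Emit:
move_arm:
  moves:
    - [[0,-0.1,-0.2,0,0,0],[0,-0.05,-0.4,0,0,0],[0,-0.05,-0.6,0,0,0],[0,-0.04,-0.6,0,0,0],[0,-0.03,-0.6,0,0,0],[0,-0.01,-0.6,0,0,0],[0,0,-0.6,0,0,0],[0,0.02,-0.4,0,0,0],[0,0.02,-0.2,0,0,0],[0,0,0,0,0,0]]

```text
time_s: 11.25
position: [0.5172, 0.0007, 0.1783]
eef_rot: [-2.026, -2.401, 0.0]
ft_force: [-1.6, -2.3, -4.0]
gripper_width: 0.0116
```

```bash
cat >> h.py <<'E'
def where():
    s=arm.get_state(); p=s['position']; y=np.radians(9.4); xp=np.array([np.cos(y),np.sin(y)])
    h=np.array([.519,.001])+.245*xp
    a=(p[:2]-h)@xp; b=p[2]-.165; r=np.hypot(a,b)
    th=np.degrees(np.arctan2(b,-a)-np.arctan2(-.03,.245))
    F=s['ft_force']; print('t',s['time_s'],'th',th.round(2),'r',r.round(4),'(0.2468) Fx',(F[:2]@xp).round(1),'Fz',F[2].round(1),'mom',s['moment'].round(2),'w',s['gripper_width'].round(4),p)
    c=np.array([-.245*np.cos(np.pi/4)-.03*np.sin(np.pi/4),.245*np.sin(np.pi/4)-.03*np.cos(np.pi/4)]); print('left to 45 (cm y,-z):',100*(c[0]-a),100*(c[1]-b), 'rot',s['eef_rot'])
E
python3 - <<'E'
from h import *
where(); grab('scene','s3')
E
```

```text
Traceback (most recent call last):
  File "h.py", line 27, in where
    F=s['ft_force']; print('t',s['time_s'],'th',th.round(2),'r',r.round(4),'(0.2468) Fx',(F[:2]@xp).round(1),'Fz',F[2].round(1),'mom',s['moment'].round(2),'w',s['gripper_width'].round(4),p)
                                                                                                                                                               ^^^^^^^^^^^^^^^^^^^^^^^^
AttributeError: 'float' object has no attribute 'round'
```

```bash
sed -i "s/s\['gripper_width'\].round(4)/s['gripper_width']/" h.py
python3 - <<'E'
from h import *
where(); grab('scene','s3')
E
```

```text
t 11.25 th 10.07 r 0.2472 (0.2468) Fx -2.0 Fz -4.0 mom [-0.52  0.24 -0.2 ] w 0.01158918134640666 [0.51715868 0.00073783 0.17830319]
left to 45 (cm y,-z): 5.2405048657756055 13.87247687497182 rot [-2.02603735e+00 -2.40070306e+00  4.95363890e-04]
```

View pics/s3.png

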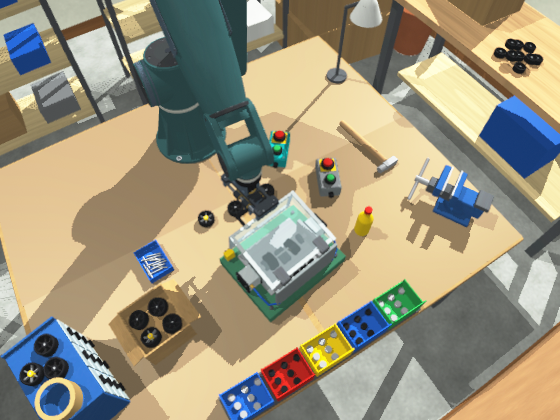

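The picture shows the guard lifted about 10° at (285,240). The held load is 4 N, as expected, so I'm continuing.

Emit:
move_arm:
  moves:
    - [[0,0.02,-0.3,0,0,0],[0,0.04,-0.5,0,0,0],[0,0.06,-0.6,0,0,0],[0,0.08,-0.6,0,0,0],[0,0.09,-0.6,0,0,0],[0,0.11,-0.6,0,0,0],[0,0.12,-0.6,0,0,0],[0,0.14,-0.6,0,0,0],[0,0.15,-0.6,0,0,0],[0,0.17,-0.6,0,0,0],[0,0.13,-0.4,0,0,0],[0,0.06,-0.2,0,0,0]]

```text
time_s: 12.5
position: [0.5275, 0.0025, 0.2404]
eef_rot: [-2.024, -2.399, 0.004]
ft_force: [-12.1, -7.3, -1.9]
gripper_width: 0.0109
```

```bash
python3 -c "
from h import *
where()"
```

```text
t 12.5 th 24.68 r 0.2481 (0.2468) Fx -13.1 Fz -1.9 mom [-1.28  2.08 -0.24] w 0.010915648037301832 [0.5275223  0.00246024 0.24042829]
left to 45 (cm y,-z): 4.189928115765112 7.659967036332168 rot [-2.02446356 -2.39939194  0.00435473]
```

Fx −13 N shows I'm about 2 mm too far in along the arc. I'll ease that off while continuing.

Emit:
move_arm:
  moves:
    - [[0,-0.1,-0.2,0,0,0],[0,0.05,-0.4,0,0,0],[0,0.15,-0.6,0,0,0],[0,0.2,-0.6,0,0,0],[0,0.21,-0.6,0,0,0],[0,0.22,-0.6,0,0,0],[0,0.24,-0.6,0,0,0],[0,0.25,-0.6,0,0,0],[0,0.2,-0.4,0,0,0],[0,0.1,-0.2,0,0,0],[0,0,0,0,0,0]]

```text
time_s: 13.6
position: [0.5486, 0.0058, 0.2899]
eef_rot: [2.021, 2.394, 0.014]
ft_force: [36.9, 2.5, -26.0]
gripper_width: 0.0111
```

```bash
python3 -c "
from h import *
where()"
```

```text
t 13.6 th 37.13 r 0.2487 (0.2468) Fx 36.8 Fz -26.0 mom [ 0.45 -6.31 -0.19] w 0.011063056396485374 [0.54858661 0.00584235 0.28990183]
left to 45 (cm y,-z): 2.056542929452909 2.7126132540627292 rot [2.02087047 2.39384526 0.01373124]
```

I undercounted the inward travel by about 5 mm, so I'll relieve that first.

Emit:
move_arm:
  moves:
    - [[0,0.15,0,0,0,0],[0,0.15,0,0,0,0],[0,0.15,0,0,0,0],[0,0,0,0,0,0],[0,0,0,0,0,0]]

```text
time_s: 14.1
position: [0.5483, 0.0058, 0.2887]
eef_rot: [2.026, 2.401, -0.001]
ft_force: [-4.1, -5.4, -2.1]
gripper_width: 0.0114
```

```bash
python3 -c "
from h import *
where()
s,d=grab('scene','s4')"
```

```text
t 14.1 th 36.86 r 0.2484 (0.2468) Fx -4.9 Fz -2.1 mom [-1.06  0.56 -0.2 ] w 0.011364214493601171 [0.5482609  0.00580926 0.28871819]
left to 45 (cm y,-z): 2.0892163707403877 2.8309767784394535 rot [ 2.02594734e+00  2.40071608e+00 -8.04504501e-04]
```

View pics/s4.png

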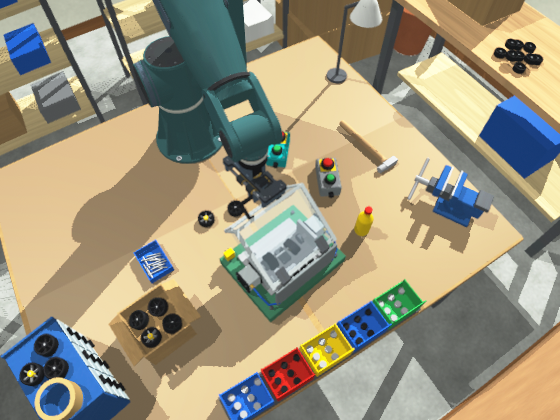

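The forces are low again and the guard is clearly raised. Doing the last 8°.

Emit:
move_arm:
  moves:
    - [[0,0.13,-0.25,0,0,0],[0,0.26,-0.42,0,0,0],[0,0.32,-0.5,0,0,0],[0,0.33,-0.5,0,0,0],[0,0.34,-0.5,0,0,0],[0,0.28,-0.4,0,0,0],[0,0.18,-0.25,0,0,0],[0,0.06,-0.08,0,0,0],[0,0,0,0,0,0],[0,0,0,0,0,0]]

```text
time_s: 15.15
position: [0.5668, 0.0088, 0.3179]
eef_rot: [2.026, 2.401, -0.002]
ft_force: [-5.9, -6.9, 0.0]
gripper_width: 0.0115
```

```bash
python3 -c "
from h import *
where()
for n in('scene','top','wrist'):
    s,d=grab(n,n[0]+'5'); 
    if n!='wrist': cv2.imwrite('pics/%sc5.png'%n[0],cv2.resize(d['pixels'][100:300,190:390],None,fx=3,fy=3,interpolation=cv2.INTER_CUBIC))
"
```

```text
t 15.15 th 44.86 r 0.2491 (0.2468) Fx -6.9 Fz 0.0 mom [-1.27  1.05 -0.14] w 0.011525074029998708 [0.56677393 0.00884092 0.31791311]
left to 45 (cm y,-z): 0.21325778539105222 -0.08851556151444062 rot [ 2.02588769e+00  2.40083688e+00 -1.63440670e-03]
```

View pics/sc5.png

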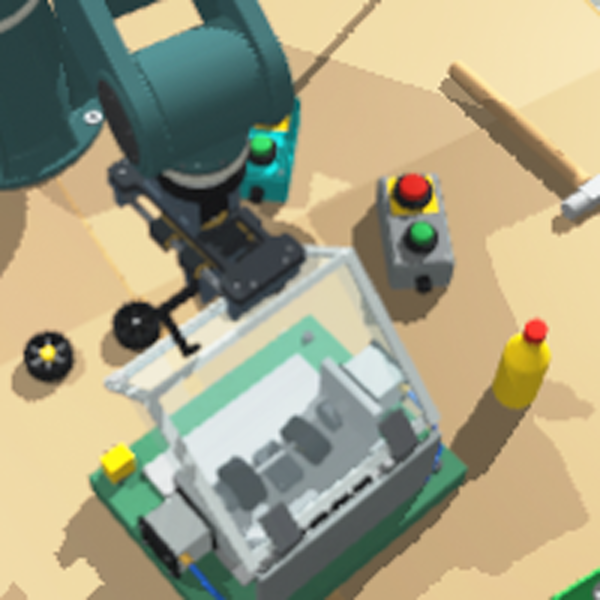

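View pics/tc5.png

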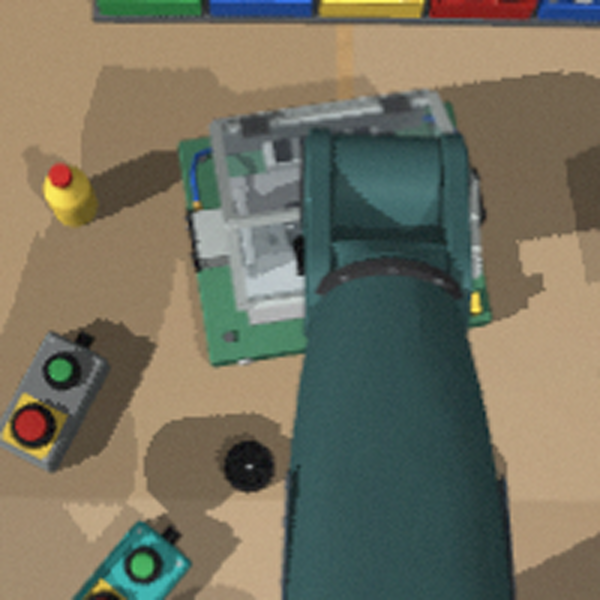

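View pics/w5.png

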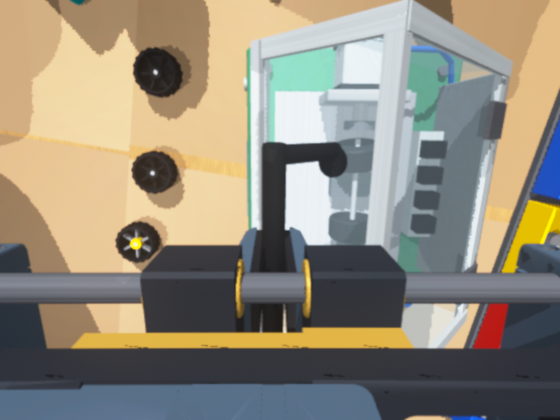

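The guard is raised, with the bar between the pads at (272,240) in the wrist view. I'll measure the hood angle directly from depth along its side rail: wrist (408,8)→(505,68), scene crop (347,255)→(436,425).

```bash
python3 - <<'E'
from h import *
y=np.radians(9.4); xp=np.array([np.cos(y),np.sin(y)])
w=load('w5'); s=load('s5')
def line(d,a,b,n=25,off=0):
    uv=[(a[0]+(b[0]-a[0])*k/n,a[1]+(b[1]-a[1])*k/n) for k in range(1,n)]
    P=pts(d,uv); X=P[:,:2]@xp; Z=P[:,2]
    k=cv2.fitLine(np.c_[X,Z].astype(np.float32),cv2.DIST_HUBER,0,.01,.01).ravel()
    print('slope',np.degrees(np.arctan2(-k[1],k[0])).round(2)); print(np.c_[X,P[:,1],Z][::4].round(3))
line(w,(412,12),(500,66)); line(w,(403,20),(385,260))
line(s,(190+350/3,100+262/3),(190+430/3,100+415/3))
# bar in wrist: depth and ray
hx=(np.array([.519,.001])+.245*xp)@xp; print('hinge x',hx)
uv=[(273,v) for v in range(160,235,15)]; P=pts(w,uv); print('bar',np.c_[P[:,:2]@xp,P[:,2]].round(4)); 
p=w['pos']; print('tcp',p[:2]@xp,p[2])
E
```

```text
slope 44.38
[[0.624 0.136 0.304]
 [0.636 0.138 0.292]
 [0.649 0.14  0.279]
 [0.665 0.142 0.264]
 [0.684 0.145 0.244]
 [0.707 0.148 0.222]]
slope 50.38
[[0.618 0.128 0.307]
 [0.618 0.113 0.308]
 [0.618 0.096 0.309]
 [0.619 0.079 0.308]
 [0.62  0.06  0.306]
 [0.621 0.04  0.305]]
slope 44.09
[[0.631 0.134 0.297]
 [0.65  0.138 0.278]
 [0.671 0.14  0.261]
 [0.691 0.144 0.24 ]
 [0.711 0.146 0.221]
 [0.732 0.15  0.2  ]]
hinge x 0.7571942778362587
bar [[0.5604 0.3195]
 [0.5604 0.3187]
 [0.5605 0.3196]
 [0.5605 0.3204]
 [0.5605 0.3193]]
tcp 0.5605979398260051 0.3178879087757409
```

The side-rail slope is 44.1–44.4°. The bar's depth gives 44.0° with the correct radius, so the bar sits about 4 mm low in the pads. I'll firm the grip and lift about 0.8°.

Emit:
move_arm:
  moves:
    - [[0,0,0,0,0,0],[0,0,0,0,0,0],[0,0.04,-0.08,0,0,0],[0,0.06,-0.11,0,0,0],[0,0.06,-0.11,0,0,0],[0,0,0,0,0,0],[0,0,0,0,0,0],[0,0,0,0,0,0],[0,0,0,0,0,0],[0,0,0,0,0,0]]
  squeeze: 42

```text
time_s: 16.3
position: [0.5688, 0.0092, 0.3207]
eef_rot: [2.026, 2.4, -0.0]
ft_force: [0.9, -5.5, -5.8]
gripper_width: 0.011
```

```bash
cat > m.py <<'E'
from h import *
import sys
where(); k=sys.argv[1]
grab('wrist','w'+k);grab('scene','s'+k)
w=load('w'+k);s=load('s'+k)
y=np.radians(9.4); xp=np.array([np.cos(y),np.sin(y)])
def line(d,a,b,n=40):
    uv=[(a[0]+(b[0]-a[0])*k/n,a[1]+(b[1]-a[1])*k/n) for k in range(1,n)]
    P=pts(d,uv); X=P[:,:2]@xp; Z=P[:,2]; l=cv2.fitLine(np.c_[X,Z].astype(np.float32),cv2.DIST_HUBER,0,.01,.01).ravel()
    print('slope',np.degrees(np.arctan2(-l[1],l[0])).round(2),np.abs((X-l[2])*l[1]-(Z-l[3])*l[0]).max())
line(w,(412,12),(500,66)); line(s,(190+350/3,100+262/3),(190+430/3,100+415/3))
P=pts(w,[(273,v) for v in range(155,236,5)]); a=np.median(P[:,:2]@xp)-.7572; b=np.median(P[:,2])-.006-.165
print('bar',a,b,'r',np.hypot(a,b),'th',np.degrees(np.arctan2(b,-a)+np.arctan2(.03,.245)))
E
python3 m.py 6
```

```text
t 16.3 th 45.65 r 0.2491 (0.2468) Fx -0.0 Fz -5.8 mom [-1.22  0.05 -0.16] w 0.011040121930807213 [0.56880179 0.00915362 0.32065733]
left to 45 (cm y,-z): 0.0080874864842706 -0.3629368714485104 rot [ 2.02554057e+00  2.40011086e+00 -2.97225854e-04]
slope 45.35 0.0007363912990395946
slope 45.28 0.0032002809176729097
bar -0.1946698339424051 0.15112906973964682 r 0.24644743854934792 th 44.804510122378325
```

All three estimates sit around 45° (45.35, 45.28, 44.8), and the load is just the guard's weight. I'll hold for a second to check it is still.

Emit:
move_arm:
  moves:
    - [[0,0,0,0,0,0],[0,0,0,0,0,0],[0,0,0,0,0,0],[0,0,0,0,0,0],[0,0,0,0,0,0],[0,0,0,0,0,0],[0,0,0,0,0,0],[0,0,0,0,0,0],[0,0,0,0,0,0],[0,0,0,0,0,0]]

```text
time_s: 17.4
position: [0.5688, 0.0092, 0.3206]
eef_rot: [2.026, 2.4, -0.0]
ft_force: [1.3, -6.0, -5.3]
gripper_width: 0.0112
```

```bash
python3 m.py 7
```

```text
t 17.4 th 45.64 r 0.2491 (0.2468) Fx 0.3 Fz -5.3 mom [-1.24  0.   -0.2 ] w 0.011219766659526636 [0.56880678 0.00916171 0.32064319]
left to 45 (cm y,-z): 0.007462875076724718 -0.36152296016520036 rot [ 2.02557706e+00  2.40011553e+00 -2.98295080e-04]
slope 45.3 0.07156694871050166
slope -70.03 0.07839504993637438
bar -0.1946627633114848 0.15154109431864746 r 0.24669473988586857 th 44.881106461765086
```

View pics/s7.png

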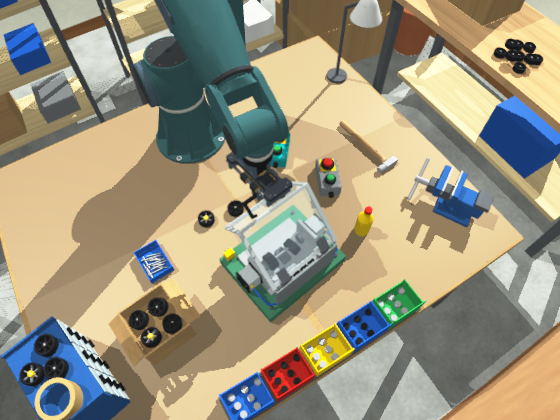

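Nothing has moved between the two readings, and the scene is undisturbed. The −70° scene slope is a dropout: the fit residual was 78 mm, from pixels with no depth reading. Handing in.

```bash
python3 -c "
from h import *
print(job_done())"
```

```text
the job is handed in; nothing more can be done
None
```

The red stop button on the grey station has been pressed, and the guard is now held still in the grip at about 45°. I handed the job in at 17.4 s on the robot's clock.

- **Stop button:** I pressed it with the guard still down until it bottomed, when the force rose to about 30 N with almost no further travel. I left the green button alone.
- **Raising the guard:** I pinched the handle bar from above and lifted it slowly along its arc. At about 37° I was roughly 5 mm off the arc, and the sideways pull reached about 45 N at the fingers. I relieved that before going on. Since the limits did not give a figure for a pull on the pads, I can't say whether it counts against them.
- **Grip:** The bar slipped about 4 mm down in the pads, so I firmed the grip to 42 N and lifted a little further.
- **Last checks:** The hood's side rail measured 45.3° and the bar's position gave 44.9°. The pose was unchanged after a one-second hold, and the only vertical load was the guard's weight, 5 N.
- **Checks that disagreed:**
  - The arm's own position gave 45.6°, because the bar sits low in the pads.
  - The final scene-camera slope was unusable because of missing depth readings. The same check one second earlier gave 45.3°.
- **Rest of the bench:** The last scene picture shows nothing else moved, though the arm hid one of the three wheels.

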